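Open the bayonet filter pot and take out the dust filter

TASK

Open the filter pot: press its yellow cover down, turn it a quarter turn anticlockwise to free it from its hooks without forcing it, lift it off and stand it on the black rubber mat with its grip bar up. Then take out the filter cartridge and stand it upright in the blue tray. Set both down without dropping them, and do not knock the other things about.

Things in the scene. Friction and masses are not known exactly. Their poses are not given: they have to be found in the camera images.
- pot: Grey round filter pot fixed to the bench; origin at the centre of its underside, z up. Foot disc 160 diameter; flat ledge 136 diameter at height 70. A spring in the bottom pushes filter and cover up. Locked, the cover's two ears lie along the pot's x axis, held under two hook lugs. Brass pipe stub towards the pot's +x.
- pot_rim (a point): Centre of the rim of the pot's steel collar, on the pot's axis, 92 above the pot's origin. Collar 76 outside and 68 inside diameter, standing 22 above the ledge; the hook lugs' tops are level with it. The cover's skirt fits over the collar with about 3 play all round.
- lug (a point): Top of one of two steel hook lugs (the other 180 degrees round), out to 66 radius. Seen from above: ear pocket here (roof underside at height 85), end stop on the clockwise side, a lower roof (79) from 14 to 46 degrees anticlockwise. So press the cover down 6 to 9 mm and keep it down while turning anticlockwise; clear of the hooks from 56 to 148 degrees of turn, 90 being normal.
- cap_grip (a point): Centre of the black grip bar on top of the yellow cover; z up, x along the bar and ears. Bar 70 long (x), 16 wide (y), 28 high: the cover's flat top lies 14 below this point, its bottom edge 61 below. Locked, this point is 140 above the pot's origin. Pressed down 9 it meets the ledge; pressing takes about 8 N at 6 mm, 9 N at 9 mm.
- cap: The same loose yellow cover, a hollow cup, 0.18 kg, 92 diameter; origin at the centre of its bottom edge, z up, x along the bar. At the bottom edge two ears 18 wide, 6 thick, out to 116 diameter. Freed and let go it rises up to 8 above its locked height and rests loosely on the filter, still about the collar; it lifts straight off.
- filter_post (a point): Centre of the green grip post on the filter cartridge, which stands upright in the pot under the cover; z up. Post 22 diameter, 30 high; the cartridge's shoulder is 15 below this point, its bottom 77 below. With the cover off the spring holds this point 114 above the pot's origin (shoulder 7 above the collar's rim).
- filter: The same filter cartridge, paper pleats and green ends, 60 diameter, 62 high plus the post; origin at the centre of its underside, z up. Loose, about 0.15 kg. It lifts straight out of the pot with 4 play all round.
- mat: Black rubber mat fixed to the bench, 240 (x) by 180 (y), 4 thick; origin at the centre of its underside. A wrench lies across it near its +x end, so the clear part is from x = -120 to +60.
- tray: Open blue plastic tray fixed to the bench, 240 (x) by 180 (y), 40 high, walls and floor 4 thick; origin at the centre of its underside. A brush lies across it near its +x end, so the clear part is from x = -116 to +60.
- wrench: Steel wrench, 150 long, lying on the mat; bystander.
- brush: Small brush, 140 long, lying in the tray; bystander.
- tape: Tape measure, 60 by 70 by 34 high, on the bench between robot and pot; bystander.
- battery: Black and green tool battery, 75 by 115 by 65 high, behind the pot; bystander.
- jar: Screw jar, 66 diameter, 90 high, behind the pot; bystander.
- ply_part: Forked wooden part, 80 by 150 by 18 thick, at the back left; bystander.
- wrench2: Steel wrench, 150 long, at the back right; bystander.
Not all that is in view belongs to the job. There is more than one size of the cap; the one meant has the size given above.

How it is judged (in metres and radians):
On the way, in this order (a step that is already met when the one before it is completed fails the run):
1. the cover is pressed down at least 4.5 mm in its locked place, before it is turned (z of cap_grip in the frame of pot below 0.1355 m and angle between the x axis of cap_grip and the x axis of pot, either way round below 0.25 rad), for 0.05 s.
2. the cover, still on the pot, is turned at least 57 degrees out of its locked place, clear of the hooks (angle between the x axis of cap_grip and the x axis of pot, either way round above 1 rad and z of cap_grip in the frame of pot below 0.16 m and horizontal distance between cap_grip and pot below 0.015 m), for 0.1 s.
At the end, for the whole second after the job is handed in: The cover stands flat on the rubber mat, bar up (within 0.1 rad and 5 mm of resting on it, its centre at least 20 mm inside the mat's edges), and the filter cartridge stands upright (within 0.1 rad) on the tray's floor between its walls; both released and at rest (x of cap_grip in the frame of mat between -0.1 and 0.1 m and y of cap_grip in the frame of mat between -0.07 and 0.07 m and z of cap_grip in the frame of mat between 0.06 and 0.07 m and angle between each of cap_grip, filter_post's own z axis and vertical below 0.1 rad and linear speed of each of cap, filter below 0.02 m/s and x of filter_post in the frame of tray between -0.115 and 0.115 m and y of filter_post in the frame of tray between -0.085 and 0.085 m and z of filter_post in the frame of tray between 0.076 and 0.086 m); the robot touches nothing.
It fails at once if the cover or the filter is dropped (moves faster than 0.8 m/s with no finger on it) ((linear speed of cap above 0.8 m/s and contact force between the fingers and cap below 0.05 N) or (linear speed of filter above 0.8 m/s and contact force between the fingers and filter below 0.05 N)).
It fails at once if a bystander is moved by more than 40 mm (distance of any of wrench, brush, tape, battery, jar, ply_part, wrench2 from where it was at the start of the episode above 0.04 m).
It fails at once if the cover is forced against the pot or its hooks (over 100 N) (contact force between cap and pot above 100 N).
It also fails if it takes over 64 s, if anything falls off the work surface, if the arm or the gripper's body presses on something with over 40 N, if the wrist force passes 120 N, or if a joint passes its speed limit or range.

ROBOT

A 6-joint arm with a two-finger parallel gripper is mounted at the origin on the work surface. World frame = base frame: x ahead of the robot, y to its left, z up, the work surface at z = 0. Lengths are in m, angles in degrees, forces in N, time in s.
With the tool pointing down it reaches from about 0.4 to 0.825 m from the base axis. Payload 7 kg.
Tool frame: the origin (TCP) lies midway between the tips of the shut fingers; the grasp point (between the pads) lies 19 mm behind it; z points along the fingers, y is the direction in which the jaws open and shut (so a half turn about z gives the same grasp; the last joint's range is limited). The gripper opens to 88 mm and grips with 3 to 60 N. Pads are 19 mm wide; open, the fingers measure 130 mm over their backs; the gripper's body (78 mm by 193 mm) begins 47 mm behind the grasp point.
Start: joints at [89.273, 20.546, 0.682, 0, -70.136, -16.507], TCP at [0.2, 0.645, 0.227] pointing down, gripper open.
Joint ranges: [-176.03, 176.03], [-82.01, 121.73], [-58.28, 71.71], [-173.87, 95.51], [-174.79, -0.11], [-173.66, 173.66]. Speed limits (degrees/s): [136.94, 136.94, 172.46, 180, 180, 180].

INTERFACE

Orientations are given as a 3x3 rotation matrix whose columns are the frame's x, y, z axes.
In Python, from rig import robot gives the robot as it stands. Calls block until the motion is done:
- robot.goto(position, orientation): joint-space move of the TCP to a pose.
- robot.servo_line(position, ori=None, speed=0.15): straight line of the TCP; ori=None keeps the orientation; speed is the mean speed in m/s.
- robot.movej(angles): joint-space move.
- robot.move_gripper(opening): opening from 0.0 (shut) to 1.0 (fully open); the grip force is fixed at half the most; returns when the fingers have stopped.
- robot.dwell(seconds).
- robot.ik(position, orientation): joint angles nearest the present ones, or None.
- robot.grab_frame(name): name is "side" or "top"; returns (picture, depth): 420x560x3 uint8, red, green, blue; 420x560 float32, m along the optical axis (not along the pixel's ray), 0 where there is no reading.
- robot.camera_info(name): a dict with "vfov" (degrees; the focal length in pixels is half the picture's height over the tangent of half this angle, whatever the lens; pixels are square), "cx", "cy" (the principal point, pixels), "k1" (the pictures are not rectified: a ray, as slopes to the right and down, at radius r is drawn at 1 + k1 r^2 times it, then the intrinsics apply), "view" (4x4, takes a point from world to camera coordinates). Camera axes: x right, y down, z forward; pixel columns grow to the right and rows downward; lengths in m; the calibration is good to about 2 mm. A picture is of the moment at which its call begins. camera_info takes no time and is no camera call.
A pose or a line that the arm cannot do raises robot.Unreachable and nothing moves.
- robot.job_done(): hands the job in, once; it reports no verdict.
Readings, each from a call of its own:
- robot.read_t(): time.
- robot.read_qpos(): joint angles.
- robot.read_qvel(): joint speeds.
- robot.read_effort(): joint torques, N m.
- robot.read_position(): TCP position.
- robot.read_tcp_rot(): TCP orientation.
- robot.read_force(): force on the tool from outside, world axes, zero at the start.
- robot.read_ft_torque(): the same for the moment, N m.
- robot.read_grip_width(): opening from 0.0 (shut) to 1.0 (fully open).
Only numpy, scipy, OpenCV 4.12 (cv2) and the standard library are available. Lean on these libraries where they do the work, as an engineer would, in place of code of your own. Each camera call takes 0.05 s, during which the arm holds its last target. There are 200 camera calls.

## Working session

There is one attempt and no reset: what is moved stays moved. The work goes in short steps, each a Python script; the robot and the scene stay as the last script left them, time stands still between calls to the robot, and variables do not carry over. Pictures are saved under pics/ and viewed, about 8 in all and at most 12, crops included, and the job is handed in when it is done.

```bash
ls; mkdir -p pics
cat > h.py <<'E'
import numpy as np, cv2
from rig import robot
def cam(name):
    c=robot.camera_info(name); f=210/np.tan(np.radians(c['vfov'])/2)
    return c,f
def save(name,tag):
    im,d=robot.grab_frame(name); cv2.imwrite(f'pics/{tag}.png',im[:,:,::-1]); np.save(f'pics/{tag}.npy',d); return im,d
def K(c,f): return np.array([[f,0,c['cx']],[0,f,c['cy']],[0,0,1.]])
def rays(name,px):
    c,f=cam(name)
    u=cv2.undistortPoints(np.array(px,float).reshape(-1,1,2),K(c,f),np.array([0,0,0,0,0.]),None)[:,0] if c['k1']==0 else None
    if u is None:
        d=(np.array(px,float).reshape(-1,2)-[c['cx'],c['cy']])/f; u=d.copy()
        for _ in range(30): u=d/(1+c['k1']*(u**2).sum(1,keepdims=True))
    return u,np.array(c['view'])
def at_depth(name,px,z):
    u,V=rays(name,px); z=np.array(z,float).reshape(-1,1)
    p=np.hstack([u*z,z]); return (p-V[:3,3])@V[:3,:3]
def at_height(name,px,h):
    u,V=rays(name,px); C=-V[:3,:3].T@V[:3,3]; D=np.hstack([u,np.ones((len(u),1))])@V[:3,:3]
    return C+D*((h-C[2])/D[:,2:3])
def cloud(name,d):
    v,u=np.mgrid[:420,:560]; return at_depth(name,np.stack([u.ravel(),v.ravel()],1),d.ravel()).reshape(420,560,3)
def proj(name,P):
    c,f=cam(name); V=np.array(c['view']); p=np.array(P).reshape(-1,3)@V[:3,:3].T+V[:3,3]; s=p[:,:2]/p[:,2:]
    return s*(1+c['k1']*(s**2).sum(1,keepdims=True))*f+[c['cx'],c['cy']]
def R(yaw): # tool down, tool y axis at angle yaw (deg) in world
    a=np.radians(yaw); y=np.array([np.cos(a),np.sin(a),0]); z=np.array([0,0,-1.]); return np.stack([np.cross(y,z),y,z],1)
E
python3 - <<'E'
from h import *
for n in('top','side'):
    save(n,n+'0'); c=robot.camera_info(n); V=np.array(c['view']); print(n,c['vfov'],c['k1'],-V[:3,:3].T@V[:3,3],V[2,:3])
print(robot.read_tcp_rot(),robot.read_t(),robot.read_force())
E
```

```text
pics
top 43.60741259623104 -0.08704354288824635 [ 0.42075627 -0.00441037  1.46643097] [ 1.23018423e-01  2.60020044e-04 -9.92404353e-01]
side 56.442209521041825 -0.007431105808719119 [ 0.15179471 -0.482402    0.59465437] [ 0.52626997  0.57979862 -0.62199155]
[[ 9.55078917e-01 -2.96351445e-01 -2.90497109e-04]
 [-2.96351545e-01 -9.55077800e-01 -1.46875123e-03]
 [ 1.57819209e-04  1.48886260e-03 -9.99998879e-01]] 0.1 [-0.05388497  0.08430858 -0.66073555]
```

View pics/top0.png

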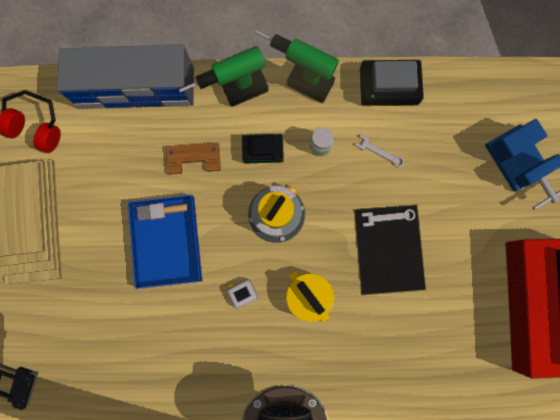

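View pics/side0.png

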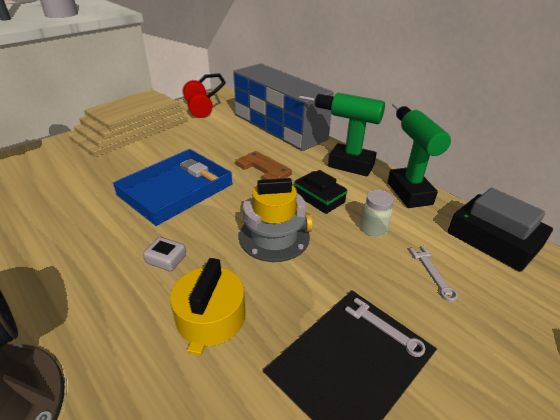

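The top view shows the pot with the small yellow cover at (276,210), which is on the pot and has its brass stub near (292,190). A larger loose cover lies at (310,298) and is the decoy. The tray is at (165,242) with its brush at the +x end near (160,211). The mat is at (390,250) with its wrench near (388,217). I choose the cover at (276,210), and I'll check it in a close crop and measure it.

Run:
```python
from h import *
im=cv2.imread('pics/top0.png'); d=np.load('pics/top0.npy'); P=cloud('top',d)
ims=cv2.imread('pics/side0.png'); Ps=cloud('side',np.load('pics/side0.npy'))
def circ(p):
    A=np.c_[2*p,np.ones(len(p))]; s=np.linalg.lstsq(A,(p**2).sum(1),rcond=None)[0]; return s[:2],np.sqrt(s[2]+s[:2]@s[:2])
def rect(p): return cv2.minAreaRect(p.astype(np.float32))
c0=P[210,276]; print('c0',c0)
for n,Q,I in(('top',P,im),('side',Ps,ims)):
    near=np.hypot(*(Q[...,:2]-c0[:2]).transpose(2,0,1))<.1
    Z=Q[...,2]
    hsv=cv2.cvtColor(I,cv2.COLOR_BGR2HSV); yel=(hsv[...,0]>18)&(hsv[...,0]<32)&(hsv[...,1]>200)&(hsv[...,2]>120)
    bar=near&(Z>.143)&(Z<.165); b=Q[bar]
    print(n,'bar',bar.sum(),np.median(b[:,2]),cv2.minAreaRect((b[:,:2]*1000).astype(np.float32)))
    ct=near&(Z>.115)&(Z<.134)&yel; q=Q[ct][:,:2]; h=cv2.convexHull((q*1000).astype(np.float32)); print('covertop',ct.sum(),np.median(Q[ct][:,2]),cv2.minEnclosingCircle(h))
    foot=near&(Z>.004)&(Z<.03); 
    r=near&(Z>.06)&(Z<.1)&~yel; print('ring',r.sum(),cv2.minEnclosingCircle((Q[r][:,:2]*1000).astype(np.float32)))
    f=near&(Z>.004)&(Z<.1); print('foot',cv2.minEnclosingCircle((Q[f][:,:2]*1000).astype(np.float32)))
    br=near&(hsv[...,0]>10)&(hsv[...,0]<32)&(hsv[...,1]>150)&(Z>.02)&(Z<.08)&(np.hypot(*(Q[...,:2]-c0[:2]).transpose(2,0,1))>.058); print('brass',br.sum(),Q[br].mean(0) if br.any() else 0)
hsv=cv2.cvtColor(im,cv2.COLOR_BGR2HSV)
m=(hsv[...,2]<45); m[:,:345]=0;m[:,440:]=0;m[:195]=0;m[310:]=0
q=P[m]; print('mat z',np.median(q[:,2]),rect(at_height('top',np.argwhere(m)[:,::-1],.004)[:,:2]*1000))
m=(hsv[...,0]>105)&(hsv[...,0]<125)&(hsv[...,1]>150); m[:,:115]=0;m[:,215:]=0;m[:180]=0;m[300:]=0
q=P[m]; 
w=q[q[:,2]>.03]; print('tray top',rect(w[:,:2]*1000), 'floor z',np.median(q[:,2]))
cr=cv2.resize(im[165:265,225:335],None,fx=5,fy=5,interpolation=cv2.INTER_CUBIC)
cr2=cv2.resize(ims[160:270,220:330],None,fx=4,fy=4,interpolation=cv2.INTER_CUBIC)
o=np.zeros((500,790,3),np.uint8); o[:,:440]=cr[:,55:495]; o[:440,450:790]=cr2[:,50:390]; cv2.imwrite('pics/crop1.png',o)
```

```text
c0 [0.5831661  0.01124059 0.15218621]
top bar 176 0.15330549995407172 ((590.8107299804688, 11.242380142211914), (15.744819641113281, 70.66320037841797), 55.52256774902344)
covertop 722 0.12554875657927328 ((589.6736450195312, 12.420650482177734), 45.405086517333984)
ring 992 ((590.6441650390625, 11.839744567871094), 68.00751495361328)
foot ((581.399169921875, 10.295130729675293), 99.3060531616211)
brass 52 [ 0.65210378 -0.02622766  0.05165118]
side bar 275 0.15207620054927373 ((589.0692749023438, 11.766372680664062), (18.054813385009766, 69.92388916015625), 56.424171447753906)
covertop 602 0.1251344775173556 ((588.9884033203125, 10.33786678314209), 45.986228942871094)
ring 1239 ((588.1310424804688, 10.935528755187988), 67.4990463256836)
foot ((590.0595703125, 10.078237533569336), 81.26040649414062)
brass 95 [ 0.6459888  -0.03742349  0.04411812]
mat z 0.003842849516166363 ((486.5336608886719, -301.01019287109375), (233.7240447998047, 175.491943359375), 3.2927541732788086)
tray top ((525.7083129882812, 209.8323516845703), (239.81744384765625, 412.48895263671875), 4.07427453994751) floor z 0.004085713147030269
```

View pics/crop1.png

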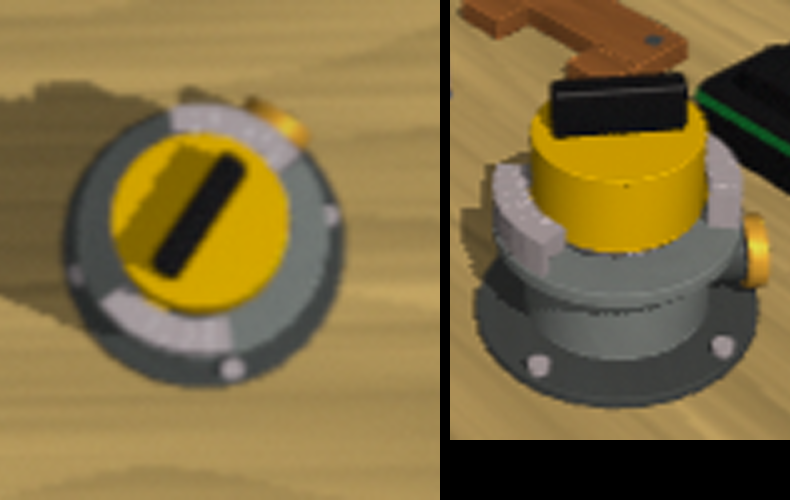

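The crop confirms the choice: a 92 mm cover with its bar, on the pot between two hook lugs, with the bar in line with the brass stub (about -34°). I'll plan joint 6 for the turn, get the tray pose, and move in.

Run:
```python
from h import *
print('tray',at_height('top',[(129,199),(195,195),(201,284),(137,287)],.04))
im=cv2.imread('pics/top0.png'); P=cloud('top',np.load('pics/top0.npy')); hsv=cv2.cvtColor(im,cv2.COLOR_BGR2HSV)
m=(hsv[...,0]>105)&(hsv[...,0]<125)&(hsv[...,1]>150); m[:,:115]=0;m[:,215:]=0;m[:185]=0;m[300:]=0
n,l,s,_=cv2.connectedComponentsWithStats(m.astype(np.uint8)); k=1+s[1:,4].argmax()
print(s[k],cv2.minAreaRect(at_height('top',np.argwhere(l==k)[:,::-1],.04)[:,:2].astype(np.float32)*1000))
C=np.array([.590,.0113])
for y in(-124,-79,-34,56,101,146):
    print(y,robot.ik([*C,.129],R(y)))
t=robot.read_t()
robot.goto([*C,.21],R(-124)); robot.servo_line([*C,.129],speed=.08)
print(robot.read_t()-t,robot.read_position(),robot.read_force()); save('side','side1')
```

```text
tray [[0.63483069 0.41905896 0.04      ]
 [0.64258217 0.23513643 0.04      ]
 [0.39913093 0.21845934 0.04      ]
 [0.39310225 0.39324407 0.04      ]]
[ 128  196   73   92 5050] ((517.7634887695312, 320.52276611328125), (236.74867248535156, 181.86819458007812), 5.498355865478516)
-124 [ 20.06432369  17.26497214 -17.78669215   0.         -54.94833571
  35.93567631]
-79 [ 20.06432369  17.26497214 -17.78669215   0.         -54.94833571
  80.93567631]
-34 [ 20.06432369  17.26497214 -17.78669215   0.         -54.94833571
 125.93567631]
56 [  20.06432369   17.26497214  -17.78669215    0.          -54.94833571
 -144.06432369]
101 [ 20.06432369  17.26497214 -17.78669215   0.         -54.94833571
 -99.06432369]
146 [ 20.06432369  17.26497214 -17.78669215   0.         -54.94833571
 -54.06432369]
3.7917 [0.59044353 0.01138812 0.12960978] [0.39456295 0.16345446 0.43701313]
```

View pics/side1.png

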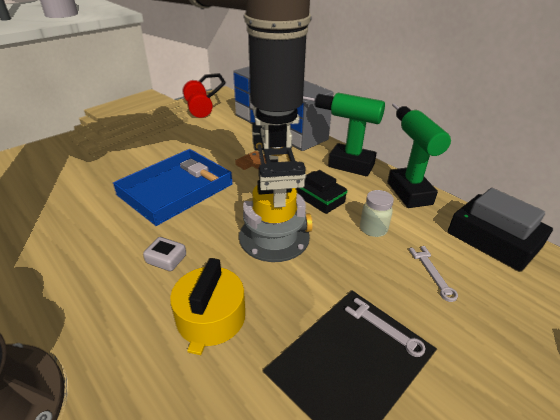

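The fingers straddle the bar at (275,190) without touching it. Next: grip and press down 7.8 mm, watching the force.

Run:
```python
from h import *
robot.move_gripper(0.0); p=np.array(robot.read_position()); print(robot.read_grip_width(),p,robot.read_force(),robot.read_ft_torque())
for dz in(.004,.0065,.0078):
    robot.servo_line([.590,.0113,.129-dz],speed=.02); print(dz,robot.read_position()[2],robot.read_force())
robot.dwell(.2); print(robot.read_force(),robot.read_ft_torque(),robot.read_t())
```

```text
0.1790531210891628 [0.59051612 0.01196284 0.12912501] [ 1.33885374  3.45952006 -0.38507417] [ 1.58254111 -0.47672669  0.17927227]
0.004 0.12616247524144913 [0.3518354  3.4695686  6.42419147]
0.0065 0.12391809343522267 [0.30527152 3.09420587 6.76785533]
0.0078 0.12278499941541982 [-0.49025519  3.97390535  8.99220375]
[0.08788374 3.85966713 8.3904527 ] [1.57790674 0.18811247 0.03780039] 6.1417
```

Run:
```python
from h import *
z=.1195
robot.servo_line([.5903,.0122,z],speed=.02); p=robot.read_position(); print(p,robot.read_force())
z+=.1214-p[2]; robot.servo_line([.5903,.0122,z],speed=.02); print(robot.read_position(),robot.read_force())
for a in range(10,91,10):
    q=robot.ik([.5903,.0122,z],R(-124+a)); robot.movej(q); f=robot.read_force(); m=robot.read_ft_torque(); print(a,robot.read_position().round(5) if hasattr(robot.read_position(),'round') else robot.read_position(),np.round(f,1),np.round(m,2))
    if np.hypot(f[0],f[1])>25 or abs(f[2])>30: print('STOP');break
    if abs(m[2])>1.5: print('STOP'); break
print(robot.read_qpos(),robot.read_t()); save('side','side2')
```

```text
[0.5912201  0.012274   0.12098448] [-1.35404899  2.25979275  9.10153493]
[0.59116609 0.01228118 0.12130208] [-0.99679876  3.69945021  8.27638208]
10 [0.59137 0.01191 0.12152] [-0.5  0.5  9.1] [0.29 0.22 0.03]
20 [0.59142 0.0118  0.12153] [-0.2  0.6  8.6] [0.08 0.08 0.02]
30 [0.59146 0.01178 0.12158] [0.9 0.4 8.8] [0.02 0.05 0.09]
40 [0.59153 0.01181 0.12163] [-0.4 -0.7  8. ] [-0.   -0.01  0.01]
50 [0.59152 0.01199 0.12158] [-0.2  1.9  7.9] [0.37 0.11 0.14]
60 [0.59159 0.01191 0.12161] [-0.5  0.5  8.3] [ 0.17 -0.1   0.05]
70 [0.59125 0.01231 0.12152] [-1.7  2.5 10.2] [1.18 0.62 0.11]
80 [0.59146 0.01269 0.1216 ] [-1.7  4.2  9.8] [1.71 0.57 0.16]
90 [0.59115 0.01252 0.12142] [-1.9  4.9  8.7] [1.46 0.6  0.13]
[ 2.01590383e+01  1.77323925e+01 -1.82588345e+01  3.20982915e-02
 -5.38794429e+01  1.25903823e+02] 9.2667
```

View pics/side2.png

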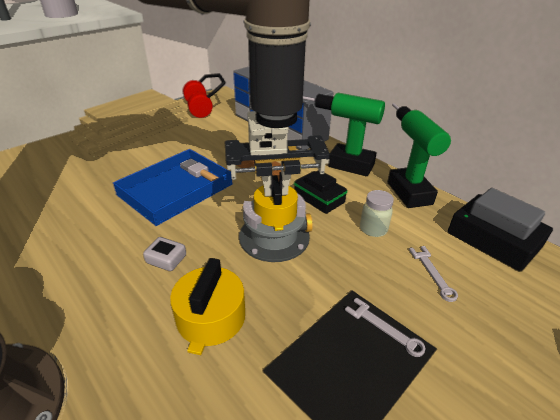

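An ear now shows at (280,227), so the cover is turned and clear of the hooks. Next I'll lift it straight off and carry it over the mat.

Run:
```python
from h import *
x,y=.5905,.0120
for z in(.129,.137,.16,.27):
    robot.servo_line([x,y,z],speed=.05 if z<.2 else .1); print(z,robot.read_position()[2],np.round(robot.read_force(),1))
print(robot.read_grip_width())
T=np.array([.487,-.301])-.03*np.array([np.cos(np.radians(3.3)),np.sin(np.radians(3.3))])
robot.goto([*T,.20],R(-60)); robot.servo_line([*T,.07],speed=.1); print(robot.read_position(),np.round(robot.read_force(),1),robot.read_t()); save('side','side3')
```

```text
0.129 0.1304756806681617 [-1.5  4.1  8.1]
0.137 0.13708106277324492 [0.1 2.7 0.6]
0.16 0.16004500743333464 [ 0.1 -0.2 -1.6]
0.27 0.2691690762739097 [-0.3 -0.7 -2.6]
0.1834465041508813
[ 0.45751553 -0.30288033  0.07063848] [ 0.4  0.5 -0.9] 14.5833
```

View pics/side3.png

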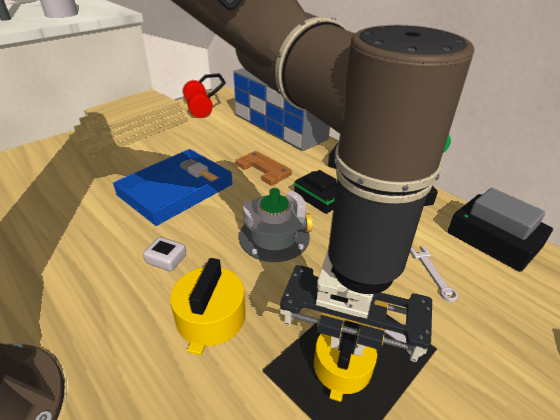

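The cover is off and held upright over the mat at (345,355). The green filter post shows in the pot at (273,200). I'll lower the cover until it touches.

Run:
```python
from h import *
x,y=.457,-.3027
robot.servo_line([x,y,.060],speed=.04); f0=robot.read_force()[2]
for z in np.arange(.059,.047,-.001):
    robot.servo_line([x,y,z],speed=.03); f=robot.read_force()[2]; print(round(z,3),round(robot.read_position()[2],4),round(f,1))
    if f>f0+4: break
robot.move_gripper(.45); robot.dwell(.2); robot.servo_line([x,y,.16],speed=.1)
robot.goto([.52,-.12,.27],R(-90)); print(robot.read_t())
im,d=save('top','top4'); P=cloud('top',d); Z=P[...,2]
near=lambda c,r:np.hypot(P[...,0]-c[0],P[...,1]-c[1])<r
g=near((.59,.0115),.04)&(Z>.117)&(Z<.14); print('post',g.sum(),np.median(P[g],0),cv2.minEnclosingCircle((P[g][:,:2]*1000).astype(np.float32)))
for lo,hi in((.07,.09),(.045,.06)):
    g=near((.457,-.303),.06)&(Z>lo)&(Z<hi); print('cap',g.sum(),np.median(P[g],0))
o=np.hstack([cv2.resize(im[150:310,220:300],None,fx=3.5,fy=3.5),cv2.resize(im[195:355,340:440],None,fx=3.5,fy=3.5)]); cv2.imwrite('pics/crop4.png',o[:,:,::-1])
```

```text
0.059 0.059 -2.1
0.058 0.058 -2.9
0.057 0.0569 -1.7
0.056 0.0559 -2.3
0.055 0.0549 -2.2
0.054 0.0542 0.4
0.053 0.0539 10.2
19.7417
post 2 [0.58889314 0.01278585 0.12705897] ((588.8931884765625, 12.78585433959961), 7.949870586395264)
cap 166 [ 0.45604905 -0.30276853  0.07885694]
cap 713 [ 0.45598828 -0.30017244  0.05068638]
```

View pics/crop4.png

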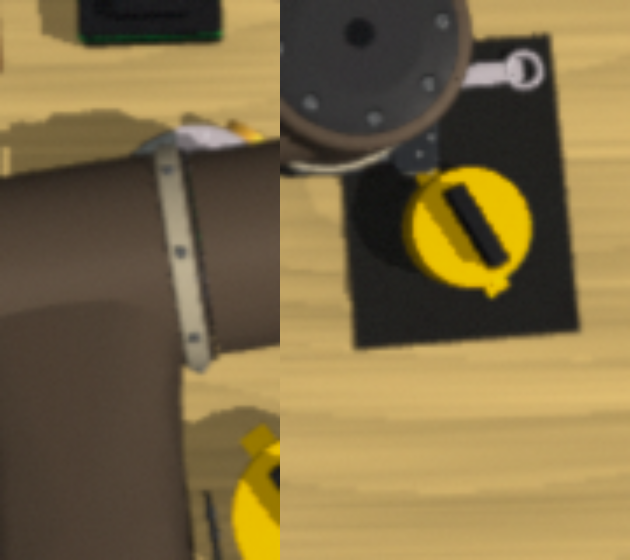

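The cover stands flat on the mat and clear of the wrench, with its bar top at 79 mm as expected. I'll fix the post position from the side image, then grip, lift and carry the cartridge.

Run:
```python
from h import *
I=cv2.imread('pics/side3.png'); Q=cloud('side',np.load('pics/side3.npy')); hsv=cv2.cvtColor(I,cv2.COLOR_BGR2HSV)
g=(hsv[...,0]>45)&(hsv[...,0]<85)&(hsv[...,1]>120)&(np.hypot(Q[...,0]-.59,Q[...,1]-.0115)<.04)&(Q[...,2]>.105)
print('post',g.sum(),Q[g].min(0),Q[g].max(0),np.median(Q[g],0)); t=g&(Q[...,2]>.126); print(t.sum(),Q[t].mean(0))
c=Q[g][:,:2].mean(0); 
if np.hypot(c[0]-.5905,c[1]-.0118)<.012:
    x,y=.5905,.0118
    robot.move_gripper(.6); robot.goto([x,y,.19],R(-124)); robot.servo_line([x,y,.1045],speed=.08); print(robot.read_position(),np.round(robot.read_force(),1))
    robot.move_gripper(0.); print(robot.read_grip_width(),robot.read_position(),np.round(robot.read_force(),1))
    p=robot.read_position(); robot.servo_line([x,y,.15],speed=.05); robot.servo_line([x,y,.25],speed=.1); print(np.round(robot.read_force(),1))
    robot.goto([.488,.3177,.18],R(-84.5)); print(robot.read_grip_width(),robot.read_t()); robot.servo_line([.488,.3177,.095],speed=.1); save('side','side5')
```

```text
post 137 [0.57783296 0.0009395  0.10519477] [0.5999649  0.02015774 0.13022113] [0.58518668 0.00618685 0.12170818]
52 [0.58852882 0.01050317 0.12835089]
[0.59094473 0.01191814 0.10508422] [ 0.6 -0.3  0.6]
0.24375893762257675 [0.59056565 0.01182739 0.10451278] [-0.1  0.   0.3]
[ 0.4 -0.3 -1.2]
0.2430860638620234 26.3833
```

View pics/side5.png

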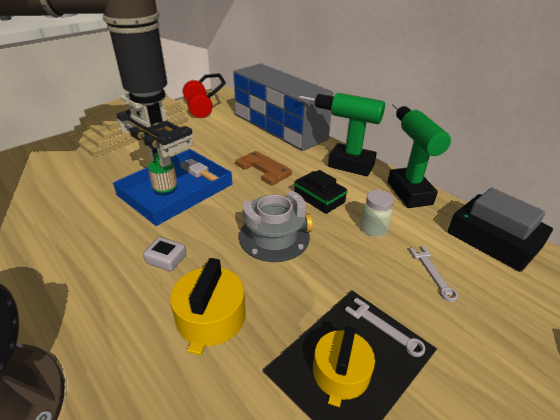

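The cartridge hangs upright over the tray's clear part at (162,178), and the pot is empty. I'll lower it until it touches and release it.

Run:
```python
from h import *
x,y=.488,.3177
robot.servo_line([x,y,.077],speed=.05); f0=robot.read_force()[2]
for z in np.arange(.076,.063,-.001):
    robot.servo_line([x,y,z],speed=.03); f=robot.read_force()[2]; print(round(z,3),round(robot.read_position()[2],4),round(f,1))
    if f>f0+4: break
robot.move_gripper(.6); robot.dwell(.2); robot.servo_line([x,y,.2],speed=.12); robot.goto([.2,.645,.25],R(-107)); print(robot.read_t(),np.round(robot.read_force(),1))
im,d=save('top','top6'); P=cloud('top',d); Z=P[...,2]
for n,c,r,lo,hi in(('post',(x,y),.05,.09,.105),('shoulder',(x,y),.05,.06,.074),('bar',(.457,-.303),.06,.07,.09)):
    g=(np.hypot(P[...,0]-c[0],P[...,1]-c[1])<r)&(Z>lo)&(Z<hi); print(n,g.sum(),np.median(P[g],0) if g.any() else '')
cv2.imwrite('pics/crop6.png',cv2.resize(im[120:320,110:440],None,fx=2.4,fy=2.4)[:,:,::-1])
```

```text
0.076 0.0762 -1.1
0.075 0.075 -1.9
0.074 0.0739 -1.7
0.073 0.0729 -0.7
0.072 0.0719 -1.3
0.071 0.0714 3.1
33.225 [ 0.3 -0.2  0. ]
post 58 [0.48713601 0.31614494 0.09419465]
shoulder 313 [0.48635854 0.3136749  0.06555792]
bar 167 [ 0.45605388 -0.30327867  0.07792713]
```

View pics/crop6.png

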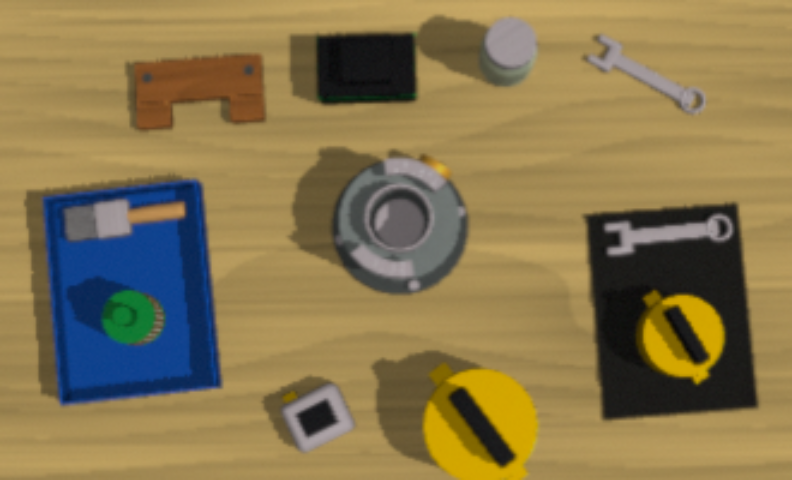

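The cartridge stands in the tray at crop pixel (130,317) and the cover on the mat at (682,337), with nothing else disturbed.

```bash
python3 -c "
from rig import robot
robot.job_done(); print(robot.read_t())"
```

```text
the job is handed in; nothing more can be done
the job is handed in; nothing more can be done
```

The job is done and handed in at about 33 s of the 64 s allowed; no verdict was reported.

**What I did:**
- **Cover:** I pressed it about 7.7 mm down at about 8–9 N. I turned it 90° anticlockwise, with sideways forces of 5 N or less and under 0.2 N m about the vertical, then lifted it straight off. It was lowered to contact on the mat, bar up.
- **Filter:** I gripped it by its post, lifted it out and lowered it to contact on the tray floor.

**Last checks:**
- **Cover:** the bar top measured about 78 mm; 79 mm was expected.
- **Filter:** the post top measured about 94 mm and the shoulder about 66 mm, against 96 and 66 expected. The differences are within the roughly 2 mm camera calibration.
- **Scene:** the final picture shows both parts standing upright in the clear areas. The other things are in place, and the arm is clear with a force reading of about 0.

**Disagreement:** the arm gave about 1.5 mm under the spring load, so the first press reached only 6.3 mm of the 7.8 mm commanded. I corrected that before turning.

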